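Load the bench spray washer, hook its cover back home and start it with the key

ROBOT

A 7-joint arm with a two-finger parallel gripper is mounted at the origin on a cart in front of the work surface, level with it; the furniture and walls round the work are solid. World frame = base frame: x ahead of the robot, y to its left, z up, the work surface at z = 0. Lengths are in m, angles in rad, forces in N, time in s.
With the tool pointing down it reaches from about 0.425 to 0.95 m from the base axis. Payload 4.7 kg.
Tool frame: the origin (TCP) lies on the centre line of the jaws, within the pads' length; the fingertips stand robot.nose_length ahead of it and the grasp point (between the pads) lies 8 mm behind it (robot.nose_length is the distance from the TCP to the fingertips, in m); z points along the fingers, y is the line along which they close (so a half turn about z gives the same grasp; the last joint's range is limited). The gripper opens to 85 mm and grips with 20 to 120 N. Pads are 22 mm wide; open, the fingers measure 114 mm over their backs; the gripper's body (76 mm by 85 mm) begins 54 mm behind the grasp point. The pads swing forward as they close: fully open they stand 13 mm farther back than shut.
Start: joints at [-1.355, 0.469, -0.049, 1.532, 0.024, 1.141, -0.082], TCP at [0.164, 0.655, 0.242] pointing down, gripper open.
Joint ranges: [-2.59, 2.59], [-0.33, 1.99], [-1.39, 1.29], [0.1, 2.45], [-1.04, 4.18], [0.21, 1.99], [-2.66, 2.66]. Speed limits (rad/s): [2.57, 2.57, 3.14, 3.14, 3.14, 3.14, 3.14].

INTERFACE

Orientations are given as [roll, pitch, yaw] about the fixed x, y, z axes, in that order (R = Rz(yaw) Ry(pitch) Rx(roll)).
In Python, from plant import robot gives the robot as it stands. Calls block until the motion is done:
- robot.goto(position, orientation): joint-space move of the TCP to a pose.
- robot.move_straight(position, vel=0.15, attitude=None, contact_N=None): straight line of the TCP; attitude=None keeps the orientation; vel is the mean speed in m/s. With contact_N (N) it stops when the force on the tool has changed by that much, and returns True; else False.
- robot.move_joints(angles): joint-space move.
- robot.grip(opening, strength=None): opening from 0.0 (shut) to 1.0 (fully open); strength is the grip in N (None keeps the last); returns when the fingers have stopped.
- robot.sleep(seconds).
- robot.inverse_kinematics(position, orientation): joint angles nearest the present ones, or None.
- robot.sense(): the state.
- robot.grab_frame(name): name is "scene" or "top"; returns a dict with "image" (400x640x3 uint8, red, green, blue), "range_z" (400x640 float32, m along the optical axis (not along the pixel's ray), 0 where there is no reading), "fx", "fy", "cx", "cy" (pixels), "R" (3x3) and "t" (3): a world point X has camera coordinates R X + t. Camera axes: x right, y down, z forward; pixel columns grow to the right and rows downward; lengths in m; the calibration is good to about 2 mm. A picture is of the moment at which its call begins.
A pose or a line that the arm cannot do raises robot.IKError and nothing moves.
- robot.close_job(): hands the job in; it is judged then, once.
The state is a dict: "t": time; "joint_pos": joint angles; "joint_velocities": joint speeds; "effort": joint torques, N m; "tcp_pos": TCP position; "tcp_rot": TCP orientation; "wrist_force": force on the tool from outside, world axes, zero at the start; "torque": the same for the moment, N m; "opening": opening from 0.0 (shut) to 1.0 (fully open); "gripper_force": force on a finger pad.
Only numpy, scipy, OpenCV 4.12 (cv2) and the standard library are available. Lean on these libraries where they do the work, as an engineer would, in place of code of your own. Each camera call takes 0.05 s, during which the arm holds its last target. There are 200 camera calls.

TASK

Take the lift-off cover off the bench spray washer (raise its front edge, then draw it out from under the lip at the back) and set it aside on the bench; put every cast brass bow handle lying on the bench into the tub, and refit the cover: tilt it so that its back edge goes under the lip, then lower the front edge until it lies flat and fully home. Then take the key from off through run to start, hold it at start for about a second, and let it spring back to run. Do not turn the key to start while the cover is not home, and leave the doming block and the spray can where they are.

Things in the scene. Friction and masses are not known exactly. Their poses are not given: they have to be found in the camera images.
- handle_1: cast brass bow handle (drawer pull): two round flat feet, 24 mm across, joined by an arched bar; 92 mm long along its x, 30 mm high, 120 g. Origin: midway between the undersides of the feet, z up through the bar. Grip across the 12 mm bar (along its y), pads centred 24 mm above the feet. Four alike exist, three or four are there in a run
- handle_2: cast brass bow handle (drawer pull): two round flat feet, 24 mm across, joined by an arched bar; 92 mm long along its x, 30 mm high, 120 g. Origin: midway between the undersides of the feet, z up through the bar. Grip across the 12 mm bar (along its y), pads centred 24 mm above the feet. Four alike exist, three or four are there in a run
- handle_3: cast brass bow handle (drawer pull): two round flat feet, 24 mm across, joined by an arched bar; 92 mm long along its x, 30 mm high, 120 g. Origin: midway between the undersides of the feet, z up through the bar. Grip across the 12 mm bar (along its y), pads centred 24 mm above the feet. Four alike exist, three or four are there in a run
- handle_4: cast brass bow handle (drawer pull): two round flat feet, 24 mm across, joined by an arched bar; 92 mm long along its x, 30 mm high, 120 g. Origin: midway between the undersides of the feet, z up through the bar. Grip across the 12 mm bar (along its y), pads centred 24 mm above the feet. Four alike exist, three or four are there in a run
- washer: fixed bench spray washer, grey and stainless box, deck 112 mm above the bench. Origin: on the bench under the middle of the tub; +x to its back (lip), -x to its front (key), z up; it spans x -145 to 90 mm, y -108 to 108 mm. The tub is open above, 115 (x) by 171 mm (y) inside, and its mouth is ringed by a recessed well for the cover
- tub_floor (a point): middle of the tub's floor, 50 mm above the bench, axes as the washer's; the tub's mouth is 52 mm higher. To the right of the washer (its -y side), between it and the brass handles, the bench is clear for setting the cover aside; the front edge of the bench is at world x = 0.30, its right edge at y = -0.15
- well_ledge (a point): middle of the well that takes the cover, level with the ledge it lies on, 102 mm above the bench and 10 mm below the deck, axes as the washer's. The well is 145 (x) by 191 mm (y). The cover is home when it lies flat here with its origin within 6 mm along x, 8 mm along y and 3 mm in height of this point
- lip_edge (a point): middle of the free front edge of the fixed lip at the back of the well, at its underside, 57.5 mm behind the tub's middle. The lip overhangs the well by 15 mm, is 191 mm wide and 4 mm thick; 13 mm clear between it and the ledge. The cover is too long to drop in level: it goes in and out tilted, back edge down, by about 0.2 rad (0.1 to 0.35 passes)
- cover: loose flat steel plate, at first home in the well; 139 mm (its x) by 183 mm (its y), 6 mm thick, 300 g; either 183 mm edge may go under the lip. Origin: middle of its underside, z up. Black bar handle runs along its y over the middle: 90 mm long, 12 mm wide (grip along the cover's x), 14 mm high, its centre 36 mm above the underside
- key_barrel (a joint): lock barrel of the key switch on the washer's front deck; rad, 0 = off, 0.70 = run (end stop); grows clockwise seen from above, turns against about 0.03 N m of friction and stays where left. Starts at or near off (0 to 0.15)
- key (a joint): the key in the barrel; rad, 0 = at rest in it, 0.55 = start (end stop), clockwise seen from above, on top of the barrel's angle. A spring returns it to 0 (0.05 N m at 0, 0.09 at start): a clockwise turn first takes the barrel to run, then the key to start; a freed key springs back to run. Whole angle key_barrel + key: 1.25 rad from off to start
- key_grip (a point): middle of the key's black bow, an upright disc 38 mm across and 10 mm thick, on the vertical turning axis, 148 mm above the bench, 36 mm above the deck, at x -109, y -30 mm of the washer. The point turns with the key: x along the bow's flat, y through its thickness; at off its x is the washer's x
- doming: bystander: steel doming block, a 56 mm cube with round cups in its faces, right of the washer; leave alone
- spray_can: bystander: spray can with a red cap, 66 mm across, 190 mm high, behind the washer; leave alone
Not all that is in view belongs to the job. Leave any purple look-alike of the handle_2 alone.

How it is judged:
On the way, in this order (a step that is already met when the one before it is completed fails the run):
1. every handle that is there lies in the tub (x of handle_1 in the frame of washer between -0.058 and 0.058 m and y of handle_1 in the frame of washer between -0.086 and 0.086 m and z of handle_1 in the frame of washer between 0.04 and 0.095 m and x of handle_2 in the frame of washer between -0.058 and 0.058 m and y of handle_2 in the frame of washer between -0.086 and 0.086 m and z of handle_2 in the frame of washer between 0.04 and 0.095 m and x of handle_3 in the frame of washer between -0.058 and 0.058 m and y of handle_3 in the frame of washer between -0.086 and 0.086 m and z of handle_3 in the frame of washer between 0.04 and 0.095 m and x of handle_4 in the frame of washer between -0.058 and 0.058 m and y of handle_4 in the frame of washer between -0.086 and 0.086 m and z of handle_4 in the frame of washer between 0.04 and 0.095 m), for 0.2 s.
2. with the handles in the tub, the cover lies flat and home in its well, its back edge under the lip (all of step 1 and x of cover in the frame of washer between -0.006 and 0.006 m and y of cover in the frame of washer between -0.008 and 0.008 m and z of cover in the frame of washer between 0.098 and 0.105 m and angle between the z axis of cover and the z axis of washer, either way round below 0.035 rad), for 0.2 s.
3. with the cover home, the key is held at start for half a second or more (x of cover in the frame of washer between -0.006 and 0.006 m and y of cover in the frame of washer between -0.008 and 0.008 m and z of cover in the frame of washer between 0.098 and 0.105 m and angle between the z axis of cover and the z axis of washer, either way round below 0.035 rad and value of joint key_barrel above 0.62 rad and value of joint key above 0.43 rad), for 0.5 s.
At the end, for the whole second after the job is handed in: every handle that is there is in the tub, the cover lies at rest flat on its ledge (within 2 degrees, 3 mm in height, 6 mm along and 8 mm across) under the lip, the barrel is at run (over 0.6 rad) and the key has sprung back in it (under 0.06 rad) (all of step 2 and value of joint key_barrel above 0.6 rad and value of joint key below 0.06 rad and linear speed of cover below 0.02 m/s); the robot touches nothing.
It fails at once if the key is turned towards start while the cover is not home (value of joint key above 0.25 rad and not (x of cover in the frame of washer between -0.006 and 0.006 m and y of cover in the frame of washer between -0.008 and 0.008 m and z of cover in the frame of washer between 0.098 and 0.105 m and angle between the z axis of cover and the z axis of washer, either way round below 0.035 rad)).
It fails at once if the doming block or the spray can is moved by more than 3 cm (distance of any of doming, spray_can from where it was at the start of the episode above 0.03 m).
Of handle_1, handle_2, handle_3, handle_4 only 3 to 4 are there at a start; the rules pass over those that are not, and their reading is None.
At some moment in a run one of handle_1, handle_2, handle_3, handle_4 may be knocked a few centimetres aside while the robot is not near it.
Once in a run the grip may slacken for a moment while it holds something.
It also fails if it takes over 210 s, if anything falls off the work surface, if the arm or the gripper's body presses on something with over 40 N, if the wrist force passes 120 N, or if a joint passes its speed limit or range.

## Working session

There is one attempt and no reset: what is moved stays moved. The work goes in short steps, each a Python script; the robot and the scene stay as the last script left them, time stands still between calls to the robot, and variables do not carry over. Pictures are saved under pics/ and viewed, at most 14 in all, crops included, and the job is handed in when it is done.

```bash
ls; mkdir -p pics
python3 - <<'E'
from plant import robot
import cv2,numpy as np
for n in("scene","top"):
    f=robot.grab_frame(n); cv2.imwrite(f"pics/{n}0.png",f["image"][:,:,::-1]); np.savez(f"{n}0.npz",**f)
    print(n,f["fx"],f["cx"],f["cy"],(-f["R"].T@f["t"]).round(3),f["R"].round(2).tolist())
print(robot.sense(),robot.nose_length)
E
```

```text
pics
scene 368.49190361490884 323.01042519111814 198.85176000237817 [ 0.003 -0.223  0.799] [[0.58, -0.82, 0.02], [-0.57, -0.42, -0.71], [0.58, 0.4, -0.71]]
top 467.501795182661 320.9295207557986 199.60734049592767 [0.457 0.18  1.124] [[0.01, -1.0, 0.01], [-1.0, -0.01, -0.09], [0.09, -0.01, -1.0]]
{'t': 0.1, 'joint_pos': array([-1.35490343,  0.46938464, -0.04861355,  1.53355473,  0.02412607,
        1.14103883, -0.08230579]), 'joint_velocities': array([-2.61083854e-03, -2.44015670e-03,  1.60874772e-03, -4.08686066e-03,
        3.74270892e-06, -3.49388680e-04, -3.52323573e-04]), 'effort': array([ 1.62348253e-03, -5.11518824e+01, -4.64829267e-02, -2.38388890e+01,
        1.08200285e-02,  4.43021519e-03,  1.75093561e-05]), 'tcp_pos': array([0.16344924, 0.65438873, 0.2413587 ]), 'tcp_rot': array([-3.13979552e+00,  7.88969136e-05,  2.89685010e+00]), 'wrist_force': array([-0.79281876,  0.11991489,  0.55532608]), 'torque': array([-0.0278261 ,  0.00856279,  0.03016484]), 'gripper_force': 0.0, 'opening': 1.0015578289460751} 0.011
```

View pics/top0.png

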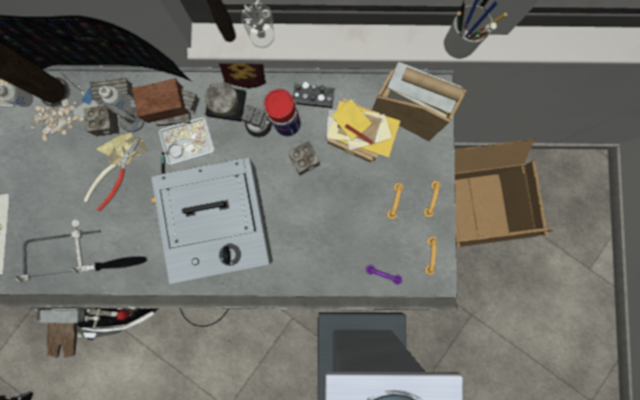

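View pics/scene0.png

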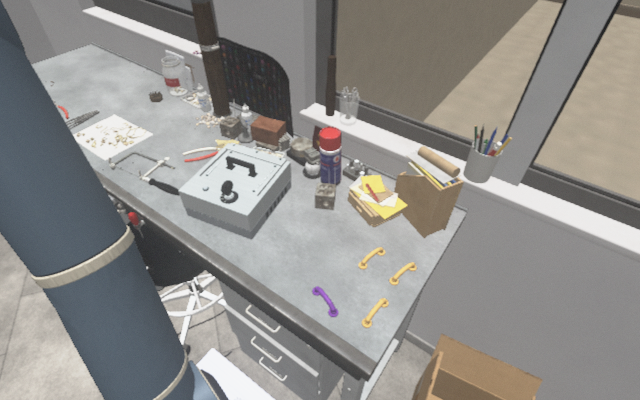

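```bash
cat > h.py <<'E'
import numpy as np, cv2
from plant import robot
def grab(n,save=None):
    f=robot.grab_frame(n)
    if save: cv2.imwrite(f"pics/{save}.png",f["image"][:,:,::-1])
    return f
def world(f):
    v,u=np.mgrid[0:400,0:640]; z=f["range_z"]
    P=np.stack([(u-f["cx"])/f["fx"]*z,(v-f["cy"])/f["fy"]*z,z],-1)
    W=(P-f["t"])@f["R"]; W[z==0]=np.nan; return W
def brass(f,W):
    hsv=cv2.cvtColor(f["image"],cv2.COLOR_RGB2HSV)
    return cv2.inRange(hsv,(10,110,120),(26,255,255))
def handles(f,zmin=0.004,zmax=0.06,box=None):
    """list of (centre xy, yaw, length, zmax) of brass blobs"""
    W=world(f); m=brass(f,W); out=[]
    n,l,st,_=cv2.connectedComponentsWithStats(m)
    for i in range(1,n):
        p=W[l==i]; p=p[(p[:,2]>zmin)&(p[:,2]<zmax)]
        if len(p)<60: continue
        (c,s,a)=cv2.minAreaRect(p[:,:2].astype(np.float32))
        q=p[:,:2]-p[:,:2].mean(0); w,v=np.linalg.eigh(q.T@q); d=v[:,1]
        L=max(s)
        if 0.06<L<0.12 and min(s)<0.04:
            out.append((np.array(c),np.arctan2(d[1],d[0]),L,p[:,2].max(),st[i][:4].tolist()))
    return out
E
python3 - <<'E'
from h import *
np.set_printoptions(precision=4,suppress=True)
for n in("top","scene"):
    f=dict(np.load(n+"0.npz")); W=world(f)
    for h in handles(f): print(n,h)
    if n=="top":
        sub=np.zeros((400,640),bool); sub[145:295,140:285]=1
        z=W[:,:,2]
        def rect(lo,hi,reg=sub):
            p=W[reg&(z>lo)&(z<hi)]; p=p[:,:2].astype(np.float32)
            return cv2.minAreaRect(p),len(p)
        print("deck",rect(.100,.122), "median z",np.nanmedian(z[180:190,180:230]))
        print("bench",np.nanmedian(z[220:260,300:360]))
        m=(sub&(z>.100)&(z<.122)).astype(np.uint8); m=cv2.morphologyEx(m,cv2.MORPH_OPEN,np.ones((5,5)))>0
        print("deck open",rect(.1,.122,m))
        r=np.zeros_like(sub); r[190:225,175:235]=1; print("bar",rect(.128,.16,r))
        r=np.zeros_like(sub); r[235:275,215:250]=1; print("key",rect(.125,.18,r)); p=W[r&(z>.125)]; print(p.mean(0),p[:,2].max())
        r=np.zeros_like(sub); r[135:180,285:325]=1; print("dom",rect(.03,.08,r))
        a=cv2.resize(f["image"][145:290,140:285],(600,600),interpolation=cv2.INTER_CUBIC); cv2.imwrite("pics/crop0.png",a[:,:,::-1])
E
```

```text
top (array([ 0.5634, -0.0927]), np.float64(2.8728710473322847), 0.08777834475040436, np.float64(0.03499280980617081), [424, 181, 16, 36])
top (array([ 0.5581, -0.0039]), np.float64(2.894467647221232), 0.08755189925432205, np.float64(0.03430371936924146), [388, 183, 15, 36])
top (array([ 0.4283, -0.0877]), np.float64(3.0373009669240196), 0.0860762745141983, np.float64(0.03546952228702232), [425, 237, 12, 37])
deck (((0.5038591623306274, 0.41635486483573914), (0.23554334044456482, 0.2175014615058899), 11.666046142578125), 10404) median z 0.10937829077432058
bench 0.001026744591065118
deck open (((0.5038591623306274, 0.41635486483573914), (0.23554334044456482, 0.2175014615058899), 11.666046142578125), 9727)
bar (((0.5294855833053589, 0.42327097058296204), (0.012515751644968987, 0.0899031013250351), 11.326021194458008), 266)
key (((0.43000730872154236, 0.36945202946662903), (0.035953328013420105, 0.010817951522767544), 7.121005058288574), 129)
[0.4303 0.368  0.1588] 0.16989754618958322
dom (((0.6551269292831421, 0.21636083722114563), (0.05757978931069374, 0.05563274025917053), 28.590980529785156), 615)
```

View pics/crop0.png

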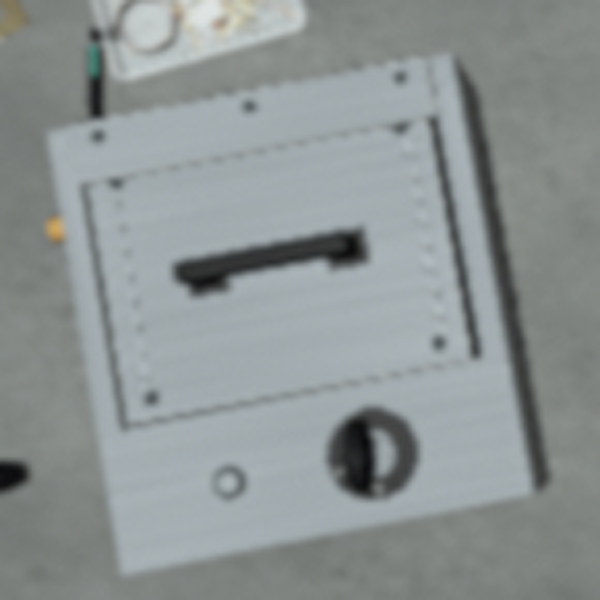

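Run:
```python
from h import *
np.set_printoptions(precision=3,suppress=True)
f=dict(np.load("top0.npz")); W=world(f)
m=brass(f,W); ys,xs=np.nonzero(m[190:210,145:162])
for y,x in zip(ys+190,xs+145): print(x,y,f["image"][y,x],W[y,x])
g=dict(np.load("scene0.npz"));
a=cv2.resize(g["image"][120:240,150:310],(800,600),interpolation=cv2.INTER_CUBIC); cv2.imwrite("pics/crop1.png",a[:,:,::-1])
for name,p,y in (("cover",[.53,.4225,.135],0.2),("key",[.43,.37,.15],.2),("h1",[.563,-.093,.024],2.87),("h3",[.428,-.088,.024],3.04)):
  for k in (0,np.pi/2,np.pi,-np.pi/2):
    print(name,round(k,2),robot.inverse_kinematics(p,[np.pi,0,y+k]))
```

```text
153 198 [179 151  98] [0.556 0.564 0.041]
152 199 [187 156  97] [0.554 0.565 0.044]
153 199 [199 164  97] [0.554 0.565 0.036]
152 200 [189 159 100] [0.551 0.565 0.043]
153 200 [202 165  95] [0.552 0.564 0.04 ]
154 200 [198 166 112] [0.552 0.562 0.039]
152 201 [177 148  98] [0.549 0.566 0.041]
153 201 [189 153  88] [0.549 0.563 0.043]
154 201 [188 154  99] [0.549 0.561 0.042]
153 202 [161 132  84] [0.547 0.565 0.037]
154 202 [160 134  90] [0.547 0.561 0.041]
cover 0 [-1.118  0.628  0.574  1.655 -0.395  0.977 -1.778]
cover 1.57 [-0.913  0.579  0.259  1.642 -0.174  0.944 -0.392]
cover 3.14 [-0.709  0.57  -0.038  1.628  0.025  0.944  1.015]
cover -1.57 [-0.483  0.601 -0.371  1.612  0.25   0.976  2.406]
key 0 [-1.226  0.437  0.578  1.915 -0.306  0.877 -1.864]
key 1.57 [-0.997  0.399  0.272  1.902 -0.138  0.859 -0.454]
key 3.14 [-0.757  0.394 -0.036  1.888  0.018  0.861  0.969]
key -1.57 [-0.507  0.419 -0.357  1.873  0.185  0.882  2.388]
h1 0 [-0.193  0.605  0.377  1.973 -0.365  0.628  1.721]
h1 1.57 [ 0.883  0.961 -1.187  1.911  1.049  1.069  2.1  ]
h1 3.14 [-0.546  0.783  0.909  1.992 -0.87   0.815 -0.968]
h1 -1.57 [-0.33   0.647  0.57   1.981 -0.551  0.67   0.32 ]
h3 0 [-0.164  0.453  0.33   2.276 -0.328  0.456  1.901]
h3 1.57 [-0.59   0.62   0.908  2.296 -0.889  0.631 -2.244]
h3 3.14 [-0.409  0.516  0.647  2.288 -0.643  0.519 -0.923]
h3 -1.57 [-0.421  0.521  0.663  2.289 -0.659  0.524  0.664]
```

View pics/crop1.png

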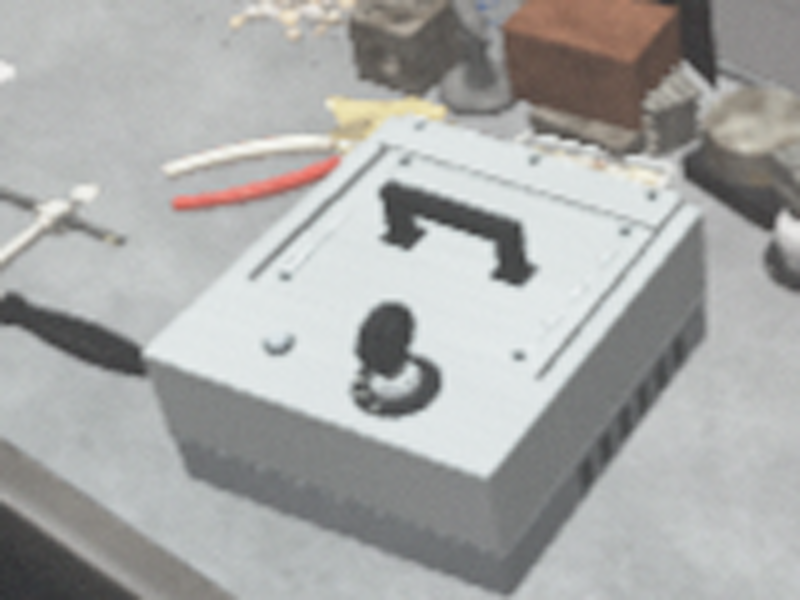

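```bash
cat >> h.py <<'E'
from scipy.spatial.transform import Rotation as Ro
np.set_printoptions(precision=4,suppress=True)
WY=0.2025; WO=np.array([.5303,.4224,0.])
A=.0695; HZ=.028          # half cover length; TCP height over the cover's underside
def w2(p): return WO+Ro.from_euler('z',WY).apply(p)
def cover_pose(o,th=0.,flip=0.):
    """TCP pose holding the cover with its origin at washer-frame o, tilted th (back edge down)"""
    t=Ro.from_euler('y',th)
    R=Ro.from_euler('z',WY)*t*Ro.from_euler('z',np.pi/2+flip)*Ro.from_euler('x',np.pi)
    return w2(np.array(o)+t.apply([0,0,HZ])), R.as_euler('xyz')
def pivot(xb,zb,th,y=0.):  # cover origin from its back bottom edge
    return np.array([xb-A*np.cos(th),y,zb+A*np.sin(th)])
def st(msg=""):
    s=robot.sense(); print(msg,"t%.1f"%s["t"],"tcp",s["tcp_pos"],"F",s["wrist_force"].round(1),"T",s["torque"].round(2),"op %.3f gf %.0f"%(s["opening"],s["gripper_force"]),flush=True); return s
def line(pose,vel=.06,**k): return robot.move_straight(pose[0],vel=vel,attitude=pose[1],**k)
E
python3 - <<'E'
from h import *
th=.25
p0=cover_pose([0,0,.102]); up=cover_pose([0,0,.202])
robot.grip(1.0); robot.goto(*up); line(p0,.12); st("at bar")
robot.grip(0.0,60); st("gripped")
for a in (.08,.17,.25): line(cover_pose(pivot(A,.1025,a),a),.04); st("tilt %.2f"%a)
d=.016*np.array([-np.cos(th),0,np.sin(th)]); o=pivot(A,.1025,th)+d
line(cover_pose(o,th),.04); st("drawn")
o=o+[-.003,0,.04]; line(cover_pose(o,th),.06); o=o+[0,0,.06]; line(cover_pose(o,th),.12); st("lifted")
grab("top","lift1"); grab("scene","lift1s")
E
```

```text
at bar t2.9 tcp [0.5309 0.4228 0.1309] F [-0.2  0.2  0.6] T [ 0.01  0.04 -0.02] op 1.002 gf 0
gripped t3.6 tcp [0.5304 0.4225 0.1303] F [-0.8  0.8  1.5] T [-0.04  0.07 -0.02] op 0.129 gf 61
tilt 0.08 t3.9 tcp [0.5333 0.4224 0.1352] F [ 0.2 -0.  -1.5] T [ 0.05 -0.42 -0.07] op 0.132 gf 60
tilt 0.17 t4.2 tcp [0.5362 0.4232 0.1411] F [ 0.2  0.3 -1. ] T [ 0.03 -0.46 -0.05] op 0.131 gf 60
tilt 0.25 t4.5 tcp [0.5389 0.4242 0.1462] F [ 0.7 -0.7 -2.4] T [ 0.11 -0.51 -0.04] op 0.127 gf 60
drawn t5.0 tcp [0.5238 0.4212 0.151 ] F [-0.1 -0.4 -2.3] T [ 0.07 -0.45 -0.05] op 0.128 gf 60
lifted t6.5 tcp [0.5207 0.4203 0.2501] F [-0.2 -0.5 -3.2] T [ 0.03 -0.37  0.01] op 0.129 gf 60
```

View pics/lift1s.png

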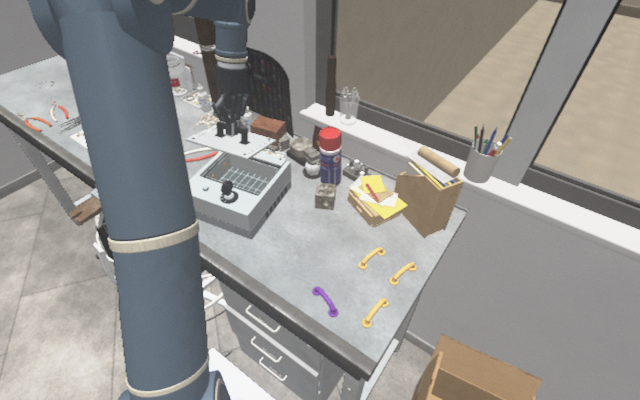

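Run:
```python
from h import *
s=np.array([-.0825,-.225,0])
line(cover_pose([-.02,0,.21]),.1)
line(cover_pose(s+[0,0,.2]),.2); st("over")
line(cover_pose(s+[0,0,.02]),.15)
print(line(cover_pose(s+[0,0,-.004]),.03,contact_N=5)); st("down")
robot.grip(1.0); p=cover_pose(s+[0,0,.12]); line(p,.15)
robot.goto(w2([0,0,.26]),[np.pi,0,WY+np.pi]); st("clear")
f=grab("top","aside"); W=world(f)
for h in handles(f): print(h)
z=W[:,:,2]; r=np.zeros(z.shape,bool); r[150:300,250:345]=1
p=W[r&(z>.03)&(z<.06)]; 
c=w2(s); p=p[np.hypot(*(p[:,:2]-c[:2]).T)<.06]
print("bar",cv2.minAreaRect(p[:,:2].astype(np.float32)),len(p),c)
```

```text
over t8.3 tcp [0.4948 0.1869 0.228 ] F [ 0.3 -0.1 -3.6] T [0.01 0.02 0.  ] op 0.129 gf 60
True
down t10.3 tcp [0.4945 0.1854 0.0282] F [0.  0.5 4.8] T [-0.01  0.2   0.  ] op 0.126 gf 65
clear t13.0 tcp [0.5304 0.4208 0.2584] F [ 0.2 -0.8  0.3] T [-0.08 -0.    0.  ] op 0.999 gf 0
(array([ 0.5636, -0.0929]), np.float64(2.872920949562862), 0.08663646131753922, np.float64(0.0343061467354599), [424, 181, 16, 36])
(array([ 0.5579, -0.0043]), np.float64(2.898360470118229), 0.08784329146146774, np.float64(0.03699653337831959), [388, 183, 15, 36])
(array([ 0.4286, -0.0874]), np.float64(3.0477937788937033), 0.08593729883432388, np.float64(0.03505756072617227), [425, 237, 11, 37])
bar ((0.49451684951782227, 0.1868734210729599), (0.012044466100633144, 0.0892692282795906), 11.466360092163086) 203 [0.4947 0.1854 0.    ]
```

View pics/aside.png

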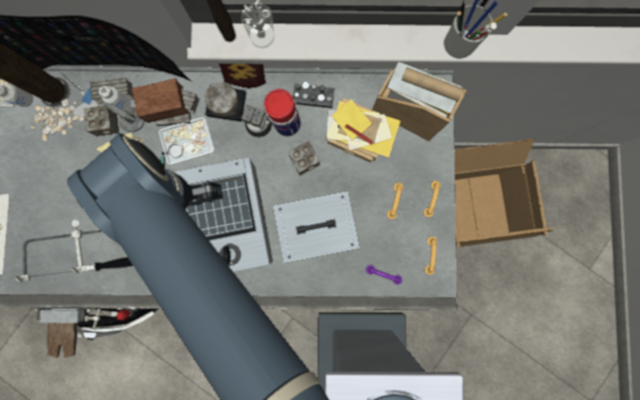

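```bash
cat >> h.py <<'E'
def pick_place(h,slot):
    c,a=h[0],h[1]; a=3.0+(a-3.0+np.pi/2)%np.pi-np.pi/2
    o=[np.pi,0,a]; p=np.r_[c,.016]
    robot.grip(.55); robot.goto(p+[0,0,.12],o)
    robot.move_straight(p,vel=.12); robot.grip(0,60); s=st("grip")
    robot.move_straight(p+[0,0,.2],vel=.2); s=st("lift")
    if s["opening"]<.05: print("MISSED"); return False
    d=[np.pi,0,WY+np.pi]; q=w2([0,slot,.05+.016])
    robot.goto(q+[0,0,.13],d); s=st("over tub")
    if s["opening"]<.05: print("LOST"); return False
    print(robot.move_straight(q+[0,0,.001],vel=.1,contact_N=8)); st("in")
    robot.grip(.38); robot.move_straight(q+[0,0,.18],vel=.2); return True
E
python3 - <<'E'
from h import *
f=grab("top"); H=sorted([h for h in handles(f) if h[0][1]<.12],key=lambda h:-h[0][1])
print(H[0][:2]); pick_place(H[0],.05)
f=grab("top","p1"); [print(h) for h in handles(f)]; grab("scene","p1s")
E
```

```text
(array([ 0.5577, -0.0045]), np.float64(2.8929742221619796))
grip t16.8 tcp [ 0.5582 -0.0045  0.0167] F [-0.8 -0.5  5.1] T [0.04 0.19 0.05] op 0.125 gf 59
lift t17.9 tcp [ 0.5567 -0.0044  0.2146] F [-0.9  0.2 -1.8] T [-0.02 -0.03 -0.02] op 0.125 gf 58
over tub t19.7 tcp [0.522  0.4691 0.1962] F [ 0.1  0.1 -2. ] T [-0.02  0.01 -0.02] op 0.126 gf 58
True
in t20.9 tcp [0.5198 0.471  0.0681] F [-1.4 -1.4  5.3] T [0.05 0.21 0.01] op 0.126 gf 60
(array([ 0.5635, -0.0926]), np.float64(2.867383839192184), 0.08729581534862518, np.float64(0.034908042880108375), [424, 181, 16, 36])
(array([0.5205, 0.4694]), np.float64(-2.9503886411376037), 0.08741644769906998, np.float64(0.05980950030128244), [185, 195, 14, 38])
(array([ 0.4285, -0.0876]), np.float64(3.0393090076953095), 0.08588968217372894, np.float64(0.035631678392803096), [425, 237, 12, 37])
```

View pics/p1s.png

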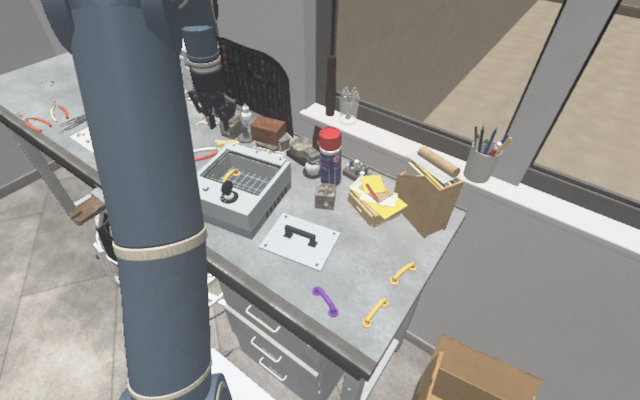

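The first handle lies in the tub (230,176); the two others remain at (403,272) and (375,313).

Run:
```python
from h import *
for slot in (0.,-.05):
    f=grab("top"); H=sorted([h for h in handles(f) if h[0][1]<.12],key=lambda h:-h[0][0])
    print(H[0][:2])
    if not pick_place(H[0],slot): break
robot.goto([.494,.187,.25],[np.pi,0,WY+np.pi/2]); st()
f=grab("top","p3"); W=world(f); z=W[:,:,2]
[print(h) for h in handles(f,zmax=.1)]
m=(z>.1)&(z<.122)
r=np.zeros(z.shape,bool); r[145:295,140:285]=1
print("deck",cv2.minAreaRect(W[m&r][:,:2].astype(np.float32)))
loc=Ro.from_euler('z',-WY).apply((W-WO).reshape(-1,3)).reshape(W.shape)
k=(abs(loc[:,:,0])<.09)&(abs(loc[:,:,1])<.1)&(loc[:,:,2]<.098); k=k&r
q=loc[k]; print("tub hole x",np.percentile(q[:,0],[1,99]),"y",np.percentile(q[:,1],[1,99]))
img=cv2.resize(f["image"][145:290,140:345],(800,566),interpolation=cv2.INTER_CUBIC); cv2.imwrite("pics/p3c.png",img[:,:,::-1])
```

```text
(array([ 0.564 , -0.0925]), np.float64(2.875978606440516))
grip t26.3 tcp [ 0.5643 -0.0926  0.0166] F [-2.   0.   3.3] T [0.03 0.17 0.07] op 0.125 gf 59
lift t27.5 tcp [ 0.563  -0.0922  0.2146] F [-0.7  0.3 -1.7] T [ 0.06 -0.    0.  ] op 0.129 gf 58
over tub t29.4 tcp [0.5318 0.4203 0.1962] F [-0.7 -0.  -1. ] T [-0.06 -0.05  0.01] op 0.128 gf 58
False
in t30.8 tcp [0.5308 0.4228 0.0678] F [-0.4 -0.5 -1.3] T [0.06 0.01 0.05] op 0.129 gf 58
(array([ 0.4287, -0.0865]), np.float64(3.0445256667302223))
grip t36.0 tcp [ 0.4292 -0.0865  0.0166] F [-1.1  0.3  5.9] T [ 0.06  0.16 -0.01] op 0.126 gf 59
lift t37.2 tcp [ 0.4278 -0.0864  0.215 ] F [ 0.3  0.4 -0.3] T [ 0.01 -0.04  0.  ] op 0.125 gf 58
over tub t38.9 tcp [0.5415 0.371  0.1963] F [ 0.4 -0.8 -0.4] T [ 0.03  0.02 -0.03] op 0.126 gf 58
False
in t40.3 tcp [0.5409 0.3737 0.0677] F [-0.2 -0.2 -0.9] T [ 0.01  0.   -0.01] op 0.128 gf 58
 t42.9 tcp [0.4939 0.1878 0.2496] F [ 0.8 -0.1  0.3] T [ 0.01  0.02 -0.01] op 0.380 gf 0
(array([0.7611, 0.5609]), np.float64(1.362275839557043), 0.07739049196243286, np.float64(0.08994895616526473), [136, 98, 34, 15])
(array([0.5403, 0.3738]), np.float64(-2.9444735259063917), 0.0893000140786171, np.float64(0.08680134821519107), [227, 186, 14, 39])
(array([0.5299, 0.4229]), np.float64(-2.9504417413396182), 0.08747835457324982, np.float64(0.08381518857007934), [205, 191, 15, 38])
(array([0.5203, 0.4683]), np.float64(-2.950063634189498), 0.08655548840761185, np.float64(0.08541434597749588), [184, 195, 15, 38])
deck ((0.5038632154464722, 0.41613173484802246), (0.23551979660987854, 0.21734198927879333), 11.66213321685791)
tub hole x [-0.0532  0.058 ] y [-0.0779  0.0852]
```

View pics/p3c.png

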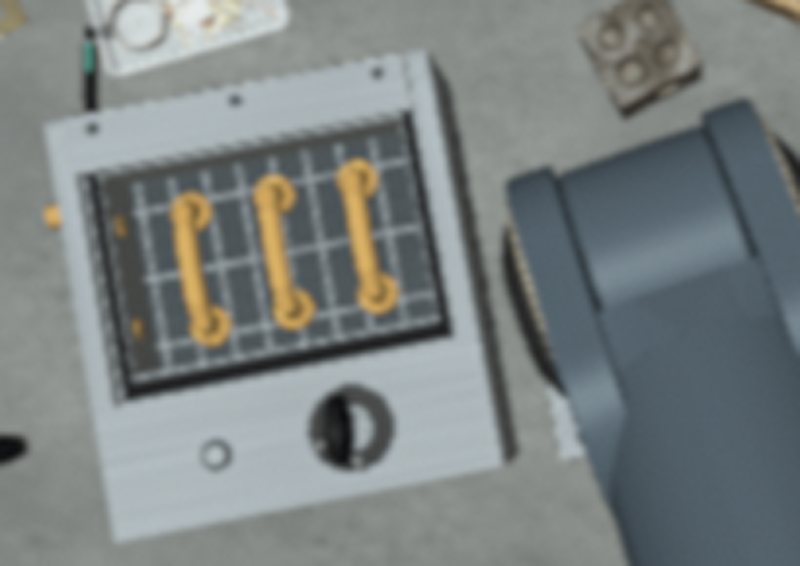

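Run:
```python
from h import *
s=np.array([-.0825,-.225,0]); th=.25
robot.grip(1.0); robot.goto(*cover_pose(s+[0,0,.12])); line(cover_pose(s+[0,0,.0]),.12)
robot.grip(0,70); st("grip"); line(cover_pose(s+[0,0,.2]),.15); st("lift")
line(cover_pose([-.02,0,.21]),.2)
o1=pivot(A,.103,th)+.016*np.array([-np.cos(th),0,np.sin(th)])
line(cover_pose(o1+[-.003,0,.10],th),.1); robot.sleep(.3); st("tilted")
f=grab("top","ins"); grab("scene","inss")
img=cv2.resize(f["image"][145:290,140:285],(600,600),interpolation=cv2.INTER_CUBIC); cv2.imwrite("pics/insc.png",img[:,:,::-1])
```

```text
grip t45.8 tcp [0.4948 0.1855 0.0282] F [-0.9 -0.4  3. ] T [-0.04  0.21  0.04] op 0.129 gf 69
lift t47.3 tcp [0.4941 0.1852 0.2271] F [ 0.4 -0.8 -3.9] T [ 0.   -0.    0.01] op 0.127 gf 68
tilted t49.3 tcp [0.5201 0.4208 0.2518] F [ 0.2 -0.4 -2.8] T [ 0.08 -0.41  0.03] op 0.125 gf 68
```

View pics/inss.png

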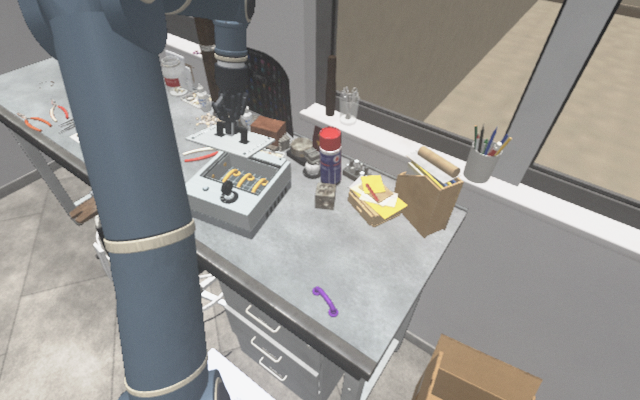

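The cover is held tilted over the tub (225,140), matching the lift-out picture. Insert by the reverse path.

Run:
```python
from h import *
import sys
th=.25
o1=pivot(A,.103,th)+.016*np.array([-np.cos(th),0,np.sin(th)])
line(cover_pose(o1+[-.003,0,.04],th),.1)
for n,p in (("down",cover_pose(o1,th)),("slid",cover_pose(pivot(A,.103,th),th)),*[("tilt %.2f"%a,cover_pose(pivot(A,.1025,a),a)) for a in(.17,.1,.05,.0)]):
    c=line(p,.03,contact_N=12); st(n)
    if c: print("CONTACT"); break
```

```text
down t51.6 tcp [0.5241 0.4212 0.1515] F [ 1.1  0.  -2.5] T [ 0.11 -0.36  0.  ] op 0.127 gf 68
slid t52.3 tcp [0.5392 0.4242 0.1472] F [ 0.4  0.8 -3. ] T [ 0.1  -0.45  0.01] op 0.124 gf 68
tilt 0.17 t52.7 tcp [0.5354 0.4239 0.1423] F [-0.5 -0.1 -2.9] T [ 0.06 -0.33  0.03] op 0.122 gf 68
tilt 0.10 t53.0 tcp [0.5335 0.4232 0.1376] F [ 0.1  0.5 -2.1] T [ 0.07 -0.18 -0.05] op 0.122 gf 69
tilt 0.05 t53.3 tcp [0.5322 0.4228 0.1342] F [-0.7  0.6 -2.6] T [-0.05 -0.08  0.  ] op 0.120 gf 69
tilt 0.00 t53.5 tcp [0.5308 0.4224 0.1308] F [ 0.2  0.3 -3.1] T [-0.01 -0.02  0.  ] op 0.124 gf 69
```

Run:
```python
from h import *
robot.move_straight(cover_pose([0,0,.1005])[0],vel=.03,contact_N=8); st("press")
robot.grip(1.0); line(cover_pose([0,0,.2]),.15)
robot.goto([.494,.15,.25],[np.pi,0,WY+np.pi/2]); st()
f=grab("top","home"); W=world(f); z=W[:,:,2]
loc=Ro.from_euler('z',-WY).apply((W-WO).reshape(-1,3)).reshape(W.shape)
x,y,h=loc[...,0],loc[...,1],loc[...,2]
k=(abs(x)<.02)&(abs(y)<.06)&(h>.128)&(h<.16); print("bar",cv2.minAreaRect(W[k][:,:2].astype(np.float32)))
for n,a,b in(("front",-.06,-.03),("back",.03,.055)):
    k=(x>a)&(x<b)&(abs(y)<.08); print(n,np.nanmedian(h[k]))
for n,a,b in(("R",-.08,-.06),("L",.06,.08)):
    k=(y>a)&(y<b)&(abs(x)<.055); print(n,np.nanmedian(h[k]))
k=(x<-.08)&(x>-.14)&(y>.0)&(y<.09); print("deck",np.nanmedian(h[k]))
k=(abs(x+.109)<.025)&(abs(y+.03)<.025)&(h>.128); r=cv2.minAreaRect(W[k][:,:2].astype(np.float32)); print("key",r,W[k].mean(0))
img=cv2.resize(f["image"][145:290,140:285],(600,600),interpolation=cv2.INTER_CUBIC); cv2.imwrite("pics/homec.png",img[:,:,::-1])
```

```text
press t53.8 tcp [0.5314 0.4225 0.1303] F [-1.8 -1.5  5.3] T [-0.29  0.61 -0.02] op 0.122 gf 70
 t56.4 tcp [0.4943 0.1519 0.2499] F [-0.2  0.3 -0.5] T [-0.03  0.04 -0.03] op 1.005 gf 0
bar ((0.5312078595161438, 0.42433133721351624), (0.012381672859191895, 0.09032290428876877), 11.617865562438965)
front 0.10893939474350964
back 0.10880387736430636
R 0.10905753256363362
L 0.10880387736430636
deck 0.11287600288647692
key ((0.43003377318382263, 0.36993345618247986), (0.03573453798890114, 0.010832997970283031), 4.695240497589111) [0.4302 0.3681 0.1582]
```

View pics/homec.png

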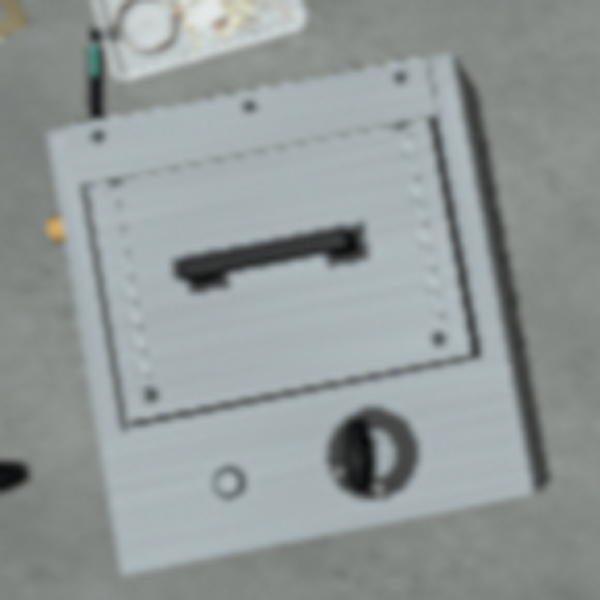

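Run:
```python
from h import *
p=np.array([.430,.3703,.140]); K=.105+np.pi; E=WY+np.pi
robot.grip(.7); robot.goto(p+[0,0,.09],[np.pi,0,K]); robot.move_straight(p,vel=.1); st("at key")
robot.grip(0,60); st("grip")
for a in np.r_[np.arange(.25,1.25,.15),1.25,1.29]:
    robot.goto(p,[np.pi,0,E-a]); s=st("%.2f"%a)
print("yaw",(E-s["tcp_rot"][2])%(2*np.pi))
robot.sleep(1.2); st("held")
f=grab("scene"); img=cv2.resize(f["image"][150:220,180:280],(800,560),interpolation=cv2.INTER_CUBIC); cv2.imwrite("pics/key.png",img[:,:,::-1])
```

```text
at key t58.8 tcp [0.4304 0.3706 0.1406] F [ 0.1 -0.4  0.8] T [ 0.05 -0.01 -0.03] op 0.701 gf 0
grip t59.3 tcp [0.4303 0.3692 0.1405] F [-0.8 -5.2  4.5] T [-0.88  0.19  0.04] op 0.110 gf 59
0.25 t59.6 tcp [0.4303 0.3692 0.1405] F [-0.4 -4.5  5.9] T [-0.96  0.14 -0.06] op 0.107 gf 59
0.40 t59.8 tcp [0.4303 0.3692 0.1405] F [-1.1 -5.1  5.6] T [-0.91  0.18  0.04] op 0.107 gf 59
0.55 t60.1 tcp [0.4303 0.3691 0.1404] F [-1.1 -5.2  6.4] T [-1.    0.16 -0.06] op 0.109 gf 59
0.70 t60.4 tcp [0.4303 0.369  0.1405] F [-0.9 -4.8  7. ] T [-0.97  0.18  0.08] op 0.108 gf 59
0.85 t60.6 tcp [0.4303 0.3689 0.1405] F [-1.  -4.4  5.2] T [-1.03  0.14  0.04] op 0.108 gf 59
1.00 t60.9 tcp [0.4303 0.3689 0.1405] F [-1.6 -4.6  6.5] T [-1.12  0.18 -0.  ] op 0.103 gf 59
1.15 t61.1 tcp [0.4302 0.3688 0.1404] F [-0.5 -4.3  6.7] T [-1.13  0.26  0.09] op 0.109 gf 59
1.25 t61.4 tcp [0.4302 0.3688 0.1405] F [-1.8 -5.   5.8] T [-1.15  0.22  0.09] op 0.109 gf 59
1.29 t61.6 tcp [0.4302 0.3688 0.1405] F [-0.8 -5.   7.2] T [-1.23  0.22  0.66] op 0.109 gf 60
yaw 1.2874477761972742
held t62.8 tcp [0.4302 0.3688 0.1405] F [-0.8 -6.3  7.8] T [-1.21  0.23  0.67] op 0.109 gf 60
```

View pics/key.png

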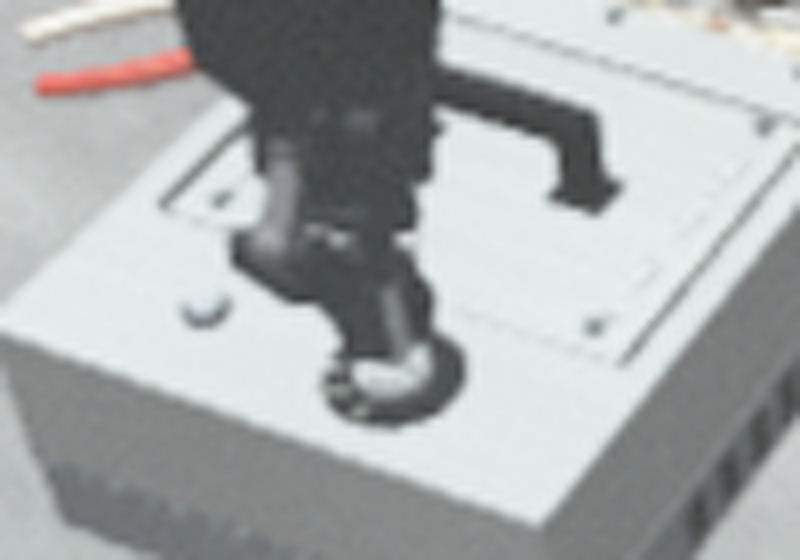

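Run:
```python
from h import *
p=np.array([.430,.3703,.140]); E=WY+np.pi
for a in (1.1,.95,.85): robot.goto(p,[np.pi,0,E-a])
st("back"); robot.grip(1.0); robot.move_straight(p+[0,0,.1],vel=.12)
robot.goto([.494,.15,.27],[np.pi,0,WY+np.pi/2]); st()
f=grab("top","end"); W=world(f)
loc=Ro.from_euler('z',-WY).apply((W-WO).reshape(-1,3)).reshape(W.shape)
x,y,h=loc[...,0],loc[...,1],loc[...,2]
k=(abs(x+.109)<.025)&(abs(y+.03)<.025)&(h>.128); q=loc[k][:,:2]; c=q-q.mean(0); v=np.linalg.eigh(c.T@c)[1][:,1]
print("key angle",-np.arctan(v[1]/v[0]),q.mean(0))
k=(abs(x)<.02)&(abs(y)<.06)&(h>.128)&(h<.16); print("bar",cv2.minAreaRect(W[k][:,:2].astype(np.float32)))
for n,a,b in(("front",-.06,-.03),("back",.03,.055)):
    k=(x>a)&(x<b)&(abs(y)<.08); print(n,np.nanmedian(h[k]))
img=cv2.resize(f["image"][145:290,140:285],(600,600),interpolation=cv2.INTER_CUBIC); cv2.imwrite("pics/endc.png",img[:,:,::-1])
```

```text
back t63.7 tcp [0.4303 0.369  0.1405] F [-2.  -5.8  5.7] T [-1.03  0.22  0.03] op 0.108 gf 59
 t66.3 tcp [0.4935 0.1521 0.2695] F [-0.4 -0.2 -0.1] T [ 0.05  0.06 -0.07] op 0.998 gf 0
key angle 0.69272037089101 [-0.1089 -0.0333]
bar ((0.5312829613685608, 0.4234239161014557), (0.012370374985039234, 0.08966579288244247), 11.743589401245117)
front 0.10879603736935496
back 0.10889999784171676
```

View pics/endc.png

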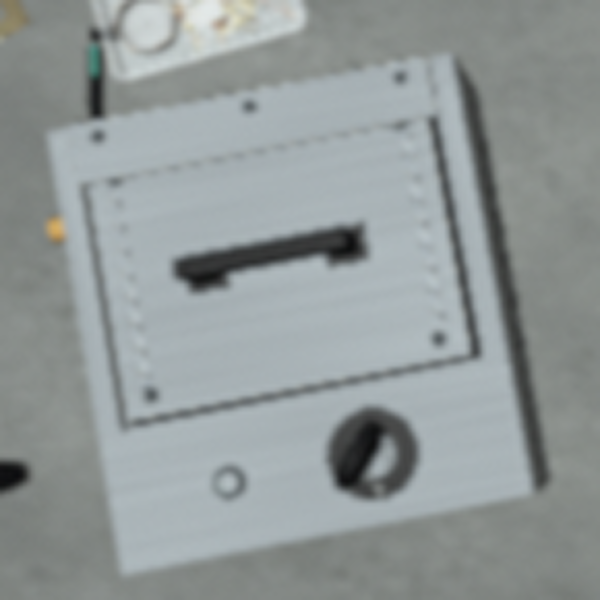

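The cover is flat and home. The key, at (365,455), has sprung back to run at a measured 0.69 rad. The robot is clear of everything.

```bash
python3 -c "
from plant import robot
print(robot.close_job())"
```

```text
the job is handed in; nothing more can be done
None
```

I handed the job in at about 66 s robot time: all three handles found on the bench are in the tub, the cover is refitted flat and home, and the key was held at start for over a second and has sprung back to run (measured 0.69 rad); the hand-in returned no verdict.

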